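# Point out the next two parts and call the operator

## Robot

A 6-joint arm with a two-finger parallel gripper is mounted at the origin on a cart in front of the work surface, level with it; the furniture and walls round the work are solid. World frame = base frame: x ahead of the robot, y to its left, z up, the work surface at z = 0. Lengths are in mm, angles in rad, forces in N, time in s.
With the tool pointing down it reaches from about 350 to 875 mm from the base axis. Payload 4.2 kg.
Tool frame: the origin (TCP) lies at the very end of the fingers, on their centre line; the grasp point (between the pads) lies 19 mm behind it; z points along the fingers, y is the line along which they close (so a half turn about z gives the same grasp; the last joint's range is limited). The gripper opens to 85 mm and grips with 20 to 120 N. Pads are 22 mm wide; open, the fingers measure 114 mm over their backs; the gripper's body (76 mm by 85 mm) begins 54 mm behind the grasp point. The pads swing forward as they close: fully open they stand 13 mm farther back than shut.
Start: joints at [-0.868, 0.385, 0.008, 0, -1.194, -0.259], TCP at [268.371, -564.426, 231.312] pointing down, gripper open.
Joint ranges: [-3.14, 3.14], [-1.21, 2.06], [-1.07, 1.41], [-3.16, 2.05], [-2.99, -0.16], [-3.1, 3.1]. Speed limits (rad/s): [2.79, 2.79, 3.14, 3.14, 3.14, 3.14].

## Interface

Orientations are given as a unit quaternion [x, y, z, w].
In Python, from bench import arm, optics gives the robot as it stands. The module is installed in compiled form; this text tells all that it offers.
- The arm moves only by the tool step_arm, never from a script. Its argument "motion" is a list of rows, each an object with "dr": the turn, a rotation vector about the tool's x, y, z in units of 8 degrees (1.0 is 8 degrees), a list of three; "slide": the shift along the tool's x, y, z in mm, a list of three; "jaw": the finger opening in mm, from 0 to 85.4. A call has exactly 8 rows; each row is the pose to reach, as a shift and turn from the pose commanded when the call began, along the tool's axes at that moment; what a row does not reach only later rows make up. A row lasts 1/8 s, in which the tool goes at most 62.5 mm and 10.7 degrees, less where a joint would pass 70% of its speed; a pose out of reach is approached as far as the arm can. A call with a gripper value outside its range is refused whole. The fingers move at their own pace and stop on an object; the grip force is fixed at half the most. Time passes only in rows, so rows that repeat a pose let the fingers close, or fill a call up. It gives the time, the measured TCP pose, the force, the opening and the grip force at its end, in the units of the state.
- arm.read_state(): the state, without advancing time (a new reading comes with each control period).
- optics.get_image(name): name is "scene" or "side" or "wrist"; returns the picture (384x512x3 uint8, blue, green, red); there is no depth.
- optics.camera_info(name): a dict with "camera_matrix" (3x3 intrinsics, pixels), "view" (4x4, takes a point from world to camera coordinates); the wrist camera has in their place "T_tool_cam" (4x4, takes a point from camera to tool coordinates, whose origin is the TCP and whose axes are the flange's). Camera axes: x right, y up, looking along -z (the intrinsics and any distortion apply to the point x, -y, -z); pixel columns grow to the right and rows downward; lengths in mm; the calibration is good to about 2 mm. The wrist camera is an equidistant fisheye: a pixel r from the principal point sees the ray r / f radians off the axis. A picture is of the moment at which its call begins: read the wrist's pose just before it. camera_info takes no time and is no camera call.
- arm.job_done(): hands the job in; it is judged then, once.
The state is a dict: "clock": time; "joints": joint angles; "joint_vel": joint speeds; "joint_efforts": joint torques, N m; "position": TCP position; "ee_rot": TCP orientation; "contact_force": force on the tool from outside, world axes, zero at the start; "wrist_torque": the same for the moment, N m; "gripper_width": finger opening in mm; "grasp_force": force on a finger pad.
Only numpy, scipy, OpenCV 4.12 (cv2) and the standard library are available. Lean on these libraries where they do the work, as an engineer would, in place of code of your own. Each camera call takes 0.05 s, during which the arm holds its last target. There are 200 camera calls.

## Task

Show the assembler which parts to fit next from the yellow kitting tray: point at the blue relay with the fingertips, hovering 1 to 4 cm above its middle, and stay there for two seconds, then point at the transformer in the same way for two seconds. Then press the red button on the grey call box right down and let it come back up, to tell them you have finished. Pick nothing up, do not touch or shift the tray, its parts or the jar, and travel well above the tray so that you do not point at either of its other two parts.

Things in the scene. Friction and masses are not known exactly. Their poses are not given: they have to be found in the camera images.
- relay_top (a point): small bright-blue box-shaped relay, 12 x 28 mm and 15 mm tall, FIRST thing to point at; loose in its own compartment of the yellow tray; the point is the centre of its top face, z up; it stays where it is and is not touched
- transformer_top (a point): small transformer with a black laminated core and a yellow winding, 30 x 42 mm and 36 mm tall (the top face is 16 x 42 mm), SECOND thing to point at; loose in its own compartment of the yellow tray; the point is the centre of its top face, z up; it stays where it is and is not touched
- heatsink_top (a point): silvery finned heatsink, 30 x 45 mm and 23 mm tall, not to be pointed at; loose in its own compartment of the yellow tray; the point is the centre of its top face, z up; it stays where it is and is not touched
- terminal_block_top (a point): green screw terminal block, 22 x 36 mm and 17 mm tall, not to be pointed at; loose in its own compartment of the yellow tray; the point is the centre of its top face, z up; it stays where it is and is not touched
- relay: the relay itself; origin at the centre of its underside, z up
- transformer: the transformer itself; origin at the centre of its underside, z up
- heatsink: the heatsink itself; origin at the centre of its underside, z up
- terminal_block: the terminal block itself; origin at the centre of its underside, z up
- tray: yellow open kitting tray, fixed to the bench, 150 x 150 mm with a rim 22 mm high, two by two compartments (centres 36 mm from the middle in its x and y), floor 3 mm thick; a small tab juts out 13 mm at either y side; origin at the centre of its underside, z up; which part lies in which compartment varies
- call_box: grey call box fixed to the bench, 80 x 110 x 37 mm, with the red push button and a small green lens on top; origin at the centre of its underside, z up; it stands on the robot's left, beyond the shallow cardboard tray (rim 33 mm high) that lies in front of the robot; the yellow tray stands on the robot's right
- button_top (a point): centre of the top of the red round push button (36 mm across, standing 6 mm proud of a round black collar 52 mm across) on the call box, about 60 mm above the bench when up; it is pressed straight down
- button (a joint): travel of the red button in m: 0 is up, 0.006 is fully down; a spring (1.5 N to start it, about 5 N when fully down) brings it back up
- paste_jar: loose grey jar with a white lid, 45 mm across and 37 mm tall, standing behind the call box; leave it alone; origin at the centre of its underside
- paste_jar_top (a point): centre of the top of that jar's lid
Things that resemble listed ones, but are neither listed nor needed, are in the scene too. Leave any purple look-alike of the transformer alone.

How it is judged (in metres and radians):
On the way, in this order (a step that is already met when the one before it is completed fails the run):
1. the fingertips hover just above the middle of the blue relay for 1.5 s (horizontal distance between the grasp point and relay_top below 0.022 m and z of the grasp point in the frame of relay_top between 0.02 and 0.07 m), for 1.5 s.
2. then they hover just above the middle of the transformer for 1.5 s (horizontal distance between the grasp point and transformer_top below 0.022 m and z of the grasp point in the frame of transformer_top between 0.02 and 0.07 m), for 1.5 s.
3. then the red button is pressed down (value of joint button above 0.0045 m), for 0.05 s.
At the end, for the whole second after the job is handed in: the button is back up (within 1.5 mm), the four parts lie at rest within 8 mm of where they started and the jar within 15 mm (distance of each of relay_top, transformer_top, heatsink_top, terminal_block_top from where it was at the start of the episode below 0.008 m and linear speed of each of relay, transformer, heatsink, terminal_block, paste_jar below 0.02 m/s and value of joint button below 0.0015 m and distance of paste_jar_top from where it was at the start of the episode below 0.015 m); the robot touches nothing.
It fails at once if a part in the tray, the tray or the jar is touched (contact force between any of the fingers, the arm and relay above 0.3 N or contact force between any of the fingers, the arm and transformer above 0.3 N or contact force between any of the fingers, the arm and heatsink above 0.3 N or contact force between any of the fingers, the arm and terminal_block above 0.3 N or contact force between any of the fingers, the arm and tray above 0.3 N or contact force between any of the fingers, the arm and paste_jar above 0.3 N).
It fails at once if a part is shifted or lifted by more than 8 mm, or the jar by more than 15 mm (distance of any of relay_top, transformer_top, heatsink_top, terminal_block_top from where it was at the start of the episode above 0.008 m or distance of paste_jar_top from where it was at the start of the episode above 0.015 m).
It fails at once if the heatsink or the terminal block is pointed at (the place between the fingertips comes within 22 mm of its middle, seen from above, with the tips less than about 4 cm above it) ((horizontal distance between the grasp point and heatsink_top below 0.022 m and z of the grasp point in the frame of heatsink_top below 0.06 m) or (horizontal distance between the grasp point and terminal_block_top below 0.022 m and z of the grasp point in the frame of terminal_block_top below 0.06 m)).
It also fails if it takes over 53 s, if anything falls off the work surface, if the arm or the gripper's body presses on something with over 40 N, if the wrist force passes 120 N, or if a joint passes its speed limit or range.

## Working session

There is one attempt and no reset: what is moved stays moved. The work goes in short steps, Python scripts to look and compute and a tool call to move; the robot and the scene stay as the last step left them, time stands still between calls to the robot, and variables do not carry over. Pictures are saved under pics/ and viewed, at most 10 in all, crops included, and the job is handed in when it is done.

Besides the shell and the picture viewer there is one more tool, called after "Call:" as name(argument=value, ...) on one line, values as JSON. step_arm: Moves the arm, as the interface text tells. Its arguments: {"type":"object","properties":{"motion":{"type":"array","items":{"type":"object","properties":{"dr":{"type":"array","items":{"type":"number"}},"slide":{"type":"array","items":{"type":"number"}},"jaw":{"type":"number"}}}}},"required":["motion"]}

```bash
mkdir -p pics; cat > h.py <<'E'
import numpy as np, cv2, json
from scipy.spatial.transform import Rotation as R
from bench import arm, optics
def grab(n,f):
    s=arm.read_state(); im=np.array(optics.get_image(n)); cv2.imwrite(f'pics/{f}.png',im); return s,im
def ray(n,uv,s=None):
    c=optics.camera_info(n); K=np.array(c['camera_matrix'],float)
    a=np.array([(uv[0]-K[0,2])/K[0,0],(uv[1]-K[1,2])/K[1,1]])
    if n=='wrist':
        th=np.hypot(*a); d=np.r_[np.sin(th)*a/max(th,1e-9),np.cos(th)]*[1,-1,-1]
        T=np.array(c['T_tool_cam']); Rw=R.from_quat(s['ee_rot']).as_matrix()
        return Rw@T[:3,3]+np.array(s['position']), Rw@T[:3,:3]@d
    if 'distortion' in c or 'dist' in c:
        D=np.array(c.get('distortion',c.get('dist')),float); a=cv2.undistortPoints(np.array([[uv]],float),K,D)[0,0]
    d=np.array([a[0],-a[1],-1]); V=np.array(c['view']); return -V[:3,:3].T@V[:3,3], V[:3,:3].T@d
def at(n,uv,z,s=None):
    o,d=ray(n,uv,s); return (o+d*(z-o[2])/d[2]).round(1)
E
python3 - <<'E'
from h import *
for n in ['scene','side','wrist']:
    s,im=grab(n,n+'0'); print(n,optics.camera_info(n))
print(s)
a=[cv2.imread(f'pics/{n}0.png') for n in ['scene','wrist']]
E
```

```text
scene {'camera_matrix': array([[358.2792976 ,   0.        , 259.57721354],
       [  0.        , 358.2792976 , 190.51409419],
       [  0.        ,   0.        ,   1.        ]]), 'view': array([[ 6.32299216e-01, -7.74501958e-01,  1.85585098e-02,
        -3.34748670e+02],
       [ 3.08348239e-01,  2.73565230e-01,  9.11089144e-01,
        -2.59096729e+02],
       [-7.10717289e-01, -5.70358468e-01,  4.11791395e-01,
        -6.39954060e+02],
       [ 0.00000000e+00,  0.00000000e+00,  0.00000000e+00,
         1.00000000e+00]])}
side {'camera_matrix': array([[413.50365212,   0.        , 248.78177651],
       [  0.        , 413.50365212, 190.13512885],
       [  0.        ,   0.        ,   1.        ]]), 'view': array([[-8.59264671e-01, -5.11200345e-01, -1.83965458e-02,
         5.18291358e+02],
       [ 3.31916830e-01, -5.84554385e-01,  7.40356259e-01,
        -2.23814521e+02],
       [-3.89224156e-01,  6.30055854e-01,  6.71962929e-01,
        -1.13918305e+03],
       [ 0.00000000e+00,  0.00000000e+00,  0.00000000e+00,
         1.00000000e+00]])}
wrist {'camera_matrix': array([[297.3186396
[... 514 characters left out ...]
': array([-8.68398948e-01,  3.85466906e-01,  6.77325557e-03, -4.46159451e-04,
       -1.19397597e+00, -2.58605846e-01]), 'joint_vel': array([-0.00078992, -0.00277078,  0.0036266 ,  0.00304861,  0.00143087,
        0.00145344]), 'joint_efforts': array([-7.21950455e-04, -3.93318844e+01,  1.88929725e+01,  4.19799283e+00,
       -2.61321526e-03, -3.32596057e-07]), 'position': array([ 268.15814704, -563.98221988,  230.34121525]), 'ee_rot': array([-2.19998939e-01,  9.75499639e-01,  9.26426974e-04, -2.49069316e-04]), 'contact_force': array([ 0.32005811, -0.02819317,  0.25563192]), 'wrist_torque': array([-0.02570299, -0.01894341,  0.0154877 ]), 'grasp_force': 0.0, 'gripper_width': 85.26992804361153}
```

View pics/scene0.png

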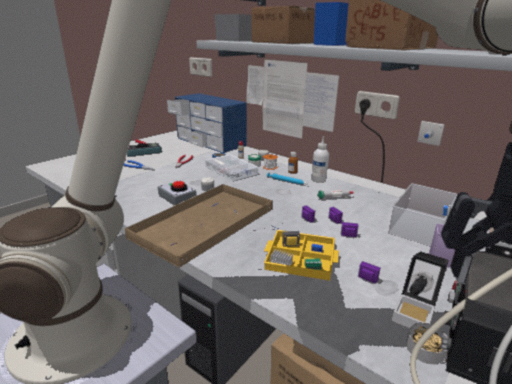

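View pics/wrist0.png

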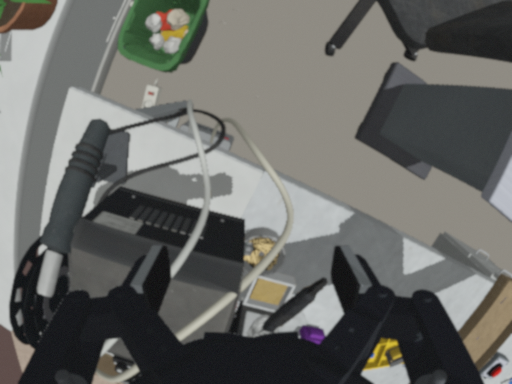

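The scene shows the yellow tray near pixel (302,255). The transformer is at about (291,239), the relay (317,248), the heatsink (283,259) and the terminal block (313,264). The call box is at (178,188) with the jar at (208,183). The wrist view shows only the tray's edge, near (383,353).

```bash
python3 - <<'E'
from h import *
for n,uv,z in [('tray',(302,257),15),('tr',(291,236),39),('re',(317,247),18),('hs',(283,258),26),('tb',(313,263),20),('but',(179,185),60),('jar',(208,180),37)]: print(n,at('scene',uv,z))
a=cv2.imread('pics/scene0.png');b=cv2.imread('pics/side0.png')
cv2.imwrite('pics/c1.png',np.vstack([cv2.resize(b,(640,480))]))
cv2.imwrite('pics/c2.png',np.hstack([cv2.resize(a[225:285,255:345],None,fx=4.4,fy=4.4,interpolation=2),cv2.resize(a[160:220,150:240],None,fx=4.4,fy=4.4,interpolation=2)]))
E
```

```text
tray [ 454.5 -190.5   15. ]
tr [ 482.1 -138.2   39. ]
re [ 510.8 -197.5   18. ]
hs [ 408.6 -167.5   26. ]
tb [ 444.7 -226.3   20. ]
but [472.5 277.1  60. ]
jar [596.9 280.8  37. ]
```

View pics/c1.png

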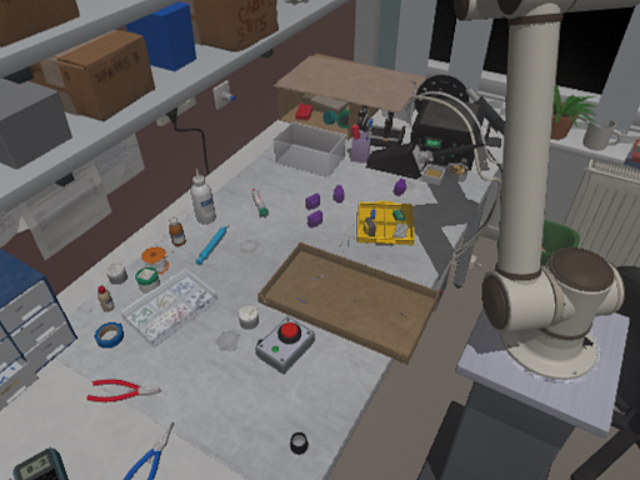

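View pics/c2.png

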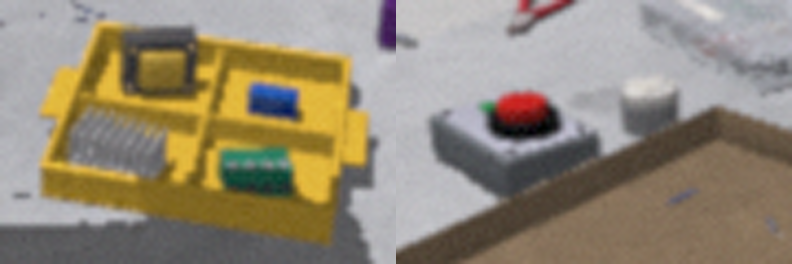

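Side view agrees: tray at (385,222) and button at (289,327) in the upscaled picture. Next I close the gripper and move above the tray for a near look.

Call:
step_arm(motion=[{"dr": [0, 0, 0], "slide": [0, 0, -50], "jaw": 0}, {"dr": [0, 0, 0], "slide": [-40, 30, -60], "jaw": 0}, {"dr": [0, 0, 0], "slide": [-85, 65, -60], "jaw": 0}, {"dr": [0, 0, 0], "slide": [-132, 102, -60], "jaw": 0}, {"dr": [0, 0, 0], "slide": [-180, 140, -60], "jaw": 0}, {"dr": [0, 0, 0], "slide": [-228, 178, -50], "jaw": 0}, {"dr": [0, 0, 0], "slide": [-275, 215, -40], "jaw": 0}, {"dr": [0, 0, 0], "slide": [-320, 250, -20], "jaw": 0}])

```text
clock: 1.15
position: [450.9, -199.4, 251.7]
ee_rot: [-0.22, 0.975, -0.0, 0.001]
contact_force: [0.6, -1.2, 0.5]
gripper_width: -0.1
grasp_force: 0.0
```

Call:
step_arm(motion=[{"dr": [0, 0, 0], "slide": [0, 0, 0], "jaw": 0}, {"dr": [0, 0, 0], "slide": [0, 0, 0], "jaw": 0}, {"dr": [0, 0, 0], "slide": [0, 0, 0], "jaw": 0}, {"dr": [0, 0, 0], "slide": [0, 0, 0], "jaw": 0}, {"dr": [0, 0, 0], "slide": [0, 0, 0], "jaw": 0}, {"dr": [0, 0, 0], "slide": [0, 0, 0], "jaw": 0}, {"dr": [0, 0, 0], "slide": [0, 0, 0], "jaw": 0}, {"dr": [0, 0, 0], "slide": [0, 0, 0], "jaw": 0}])

```text
clock: 2.15
position: [450.0, -201.2, 251.3]
ee_rot: [-0.22, 0.975, 0.0, -0.0]
contact_force: [1.4, 0.4, 0.0]
gripper_width: 0.0
grasp_force: 0.0
```

```bash
python3 - <<'E'
from h import *
s,im=grab('wrist','w1'); print(s['clock'],s['position'],s['ee_rot'],s['gripper_width'])
json.dump({k:np.array(v).tolist() for k,v in s.items()},open('s1.json','w'))
cv2.imwrite('pics/w1c.png',cv2.resize(im,(800,600),interpolation=2))
E
```

```text
2.15 [ 450.02119694 -201.23631561  251.29831684] [-2.20075581e-01  9.75482823e-01  1.18181840e-05 -1.95261040e-05] 0.03560861944024384
```

View pics/w1c.png

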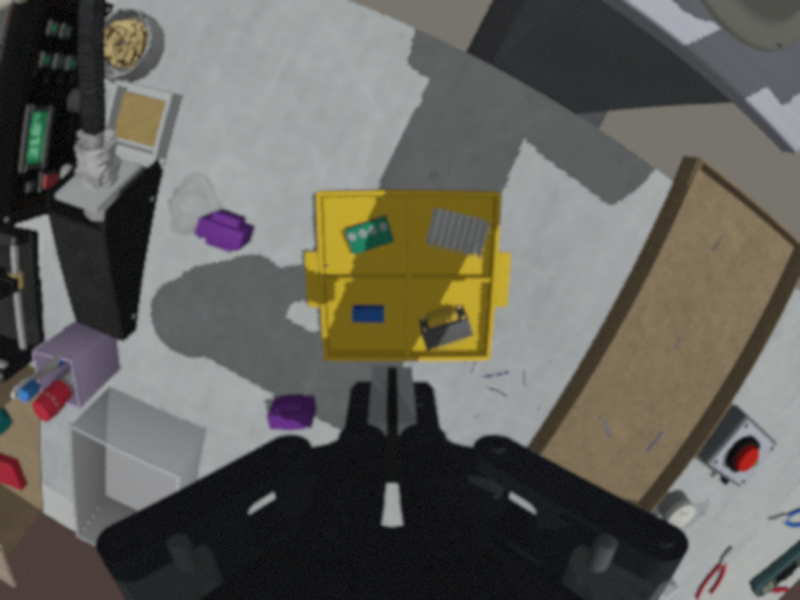

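The wrist view (1.56x upscaled) shows the relay top at (368,313), the transformer's dark top at (447,333), the terminal block at (368,234), the heatsink at (458,231) and the button at (743,454).

```bash
python3 - <<'E'
from h import *
s=json.load(open('s1.json'))
S=1.5625
for n,uv,z in [('tr',(447,333),39),('re',(368,313),18),('hs',(458,231),26),('tb',(368,234),20),('but',(743,454),60),('t1',(318,193),22),('t2',(499,193),22),('t3',(490,358),22),('t4',(324,358),22)]: print(n,at('wrist',np.array(uv)/S,z,s))
# side-view crop for triangulating button
print('side but',at('side',(289/1.25,326/1.25),60))
a=cv2.imread('pics/w1.png')
cv2.imwrite('pics/w1z.png',np.hstack([cv2.resize(a[180:240,205:325],None,fx=5,fy=5,interpolation=2)]))
E
```

```text
tr [ 495.7 -128.9   39. ]
re [ 515.5 -193.6   18. ]
hs [ 416.6 -158.4   26. ]
tb [ 451.7 -222.7   20. ]
but [479.1 272.3  60. ]
t1 [ 437.6 -273.8   22. ]
t2 [ 373.7 -141.6   22. ]
t3 [506.6 -76.1  22. ]
t4 [ 570.8 -212.    22. ]
side but [483.7 290.5  60. ]
```

View pics/w1z.png

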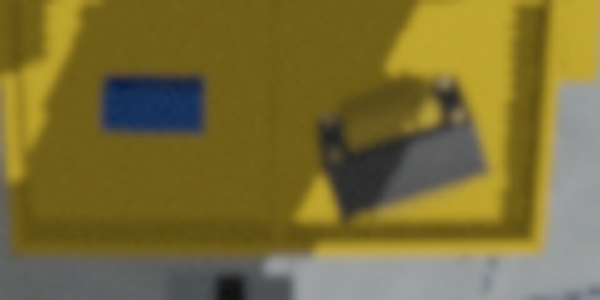

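Call:
step_arm(motion=[{"dr": [0, 0, 0], "slide": [-45, -15, 0], "jaw": 0}, {"dr": [0, 0, 0], "slide": [-62, -21, 40], "jaw": 0}, {"dr": [0, 0, 0], "slide": [-62, -21, 90], "jaw": 0}, {"dr": [0, 0, 0], "slide": [-62, -21, 140], "jaw": 0}, {"dr": [0, 0, 0], "slide": [-62, -21, 160], "jaw": 0}, {"dr": [0, 0, 0], "slide": [-62, -21, 160], "jaw": 0}, {"dr": [0, 0, 0], "slide": [-62, -21, 160], "jaw": 0}, {"dr": [0, 0, 0], "slide": [-62, -21, 160], "jaw": 0}])

```text
clock: 3.2
position: [516.0, -193.7, 92.9]
ee_rot: [-0.22, 0.975, -0.001, 0.001]
contact_force: [-0.1, -0.1, -1.0]
gripper_width: -0.0
grasp_force: 0.0
```

```bash
python3 - <<'E'
from h import *
s,im=grab('wrist','w2'); _,i2=grab('scene','s2'); print(s['clock'],s['position'])
json.dump({k:np.array(v).tolist() for k,v in s.items()},open('s2.json','w'))
cv2.imwrite('pics/c3.png',np.hstack([cv2.resize(im[130:330,150:350],(480,480),interpolation=2),cv2.resize(i2[195:285,270:330],(320,480),interpolation=2)]))
E
```

```text
3.2 [ 516.03616927 -193.69673234   92.85098606]
```

View pics/c3.png

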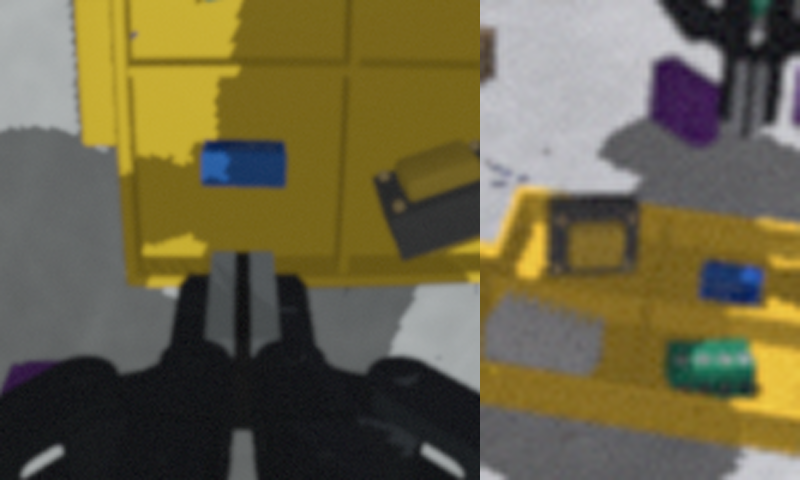

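The wrist view shows the relay top at about (244,163) in the left panel, directly in line with the fingertips. The tray is clear of the fingers.

```bash
python3 - <<'E'
from h import *
s=json.load(open('s2.json'))
print(at('wrist',(251.7,197.9),18,s))
im=cv2.imread('pics/w2.png'); 
# transformer dark top: low-saturation region in tray
h=cv2.cvtColor(im,cv2.COLOR_BGR2HSV); m=((h[...,1]<110)&(h[...,2]<110)).astype('uint8'); m[:205]=0; m[250:]=0; m[:,:305]=0
n,l,st,c=cv2.connectedComponentsWithStats(m)
for i in range(1,n):
    if st[i,4]>100: print(st[i],c[i],at('wrist',c[i],39,s))
E
```

```text
[ 515.8 -193.8   18. ]
[ 306  205   61   33 1246] [336.16934189 218.76243981] [ 496.6 -132.7   39. ]
[ 445  205   49   45 1082] [469.22550832 227.012939  ] [449.9  -4.2  39. ]
```

Relay position is confirmed within 1 mm, so I descend and hold.

Call:
step_arm(motion=[{"dr": [0, 0, 0], "slide": [0, 0, 20], "jaw": 0}, {"dr": [0, 0, 0], "slide": [0, 0, 36], "jaw": 0}, {"dr": [0, 0, 0], "slide": [0, 0, 45], "jaw": 0}, {"dr": [0, 0, 0], "slide": [0, 0, 48], "jaw": 0}, {"dr": [0, 0, 0], "slide": [0, 0, 48], "jaw": 0}, {"dr": [0, 0, 0], "slide": [0, 0, 48], "jaw": 0}, {"dr": [0, 0, 0], "slide": [0, 0, 48], "jaw": 0}, {"dr": [0, 0, 0], "slide": [0, 0, 48], "jaw": 0}])

```text
clock: 4.3
position: [515.2, -193.6, 43.6]
ee_rot: [-0.22, 0.975, -0.0, 0.0]
contact_force: [0.1, -0.1, 0.1]
gripper_width: -0.4
grasp_force: 0.0
```

Call:
step_arm(motion=[{"dr": [0, 0, 0], "slide": [0, 0, 0], "jaw": 0}, {"dr": [0, 0, 0], "slide": [0, 0, 0], "jaw": 0}, {"dr": [0, 0, 0], "slide": [0, 0, 0], "jaw": 0}, {"dr": [0, 0, 0], "slide": [0, 0, 0], "jaw": 0}, {"dr": [0, 0, 0], "slide": [0, 0, 0], "jaw": 0}, {"dr": [0, 0, 0], "slide": [0, 0, 0], "jaw": 0}, {"dr": [0, 0, 0], "slide": [0, 0, 0], "jaw": 0}, {"dr": [0, 0, 0], "slide": [0, 0, 0], "jaw": 0}])

```text
clock: 5.3
position: [515.0, -193.6, 43.3]
ee_rot: [-0.22, 0.975, 0.0, -0.0]
contact_force: [-0.0, -0.1, -0.8]
gripper_width: -0.0
grasp_force: 0.0
```

Call:
step_arm(motion=[{"dr": [0, 0, 0], "slide": [0, 0, 0], "jaw": 0}, {"dr": [0, 0, 0], "slide": [0, 0, 0], "jaw": 0}, {"dr": [0, 0, 0], "slide": [0, 0, 0], "jaw": 0}, {"dr": [0, 0, 0], "slide": [0, 0, 0], "jaw": 0}, {"dr": [0, 0, 0], "slide": [0, 0, 0], "jaw": 0}, {"dr": [0, 0, 0], "slide": [0, 0, 0], "jaw": 0}, {"dr": [0, 0, 0], "slide": [0, 0, 0], "jaw": 0}, {"dr": [0, 0, 0], "slide": [0, 0, 0], "jaw": 0}])

```text
clock: 6.3
position: [515.0, -193.6, 43.3]
ee_rot: [-0.22, 0.975, 0.0, -0.0]
contact_force: [-0.1, 0.3, -0.2]
gripper_width: -0.0
grasp_force: 0.0
```

Call:
step_arm(motion=[{"dr": [0, 0, 0], "slide": [0, 0, -50], "jaw": 0}, {"dr": [0, 0, 0], "slide": [0, 0, -100], "jaw": 0}, {"dr": [0, 0, 0], "slide": [-5, 33, -100], "jaw": 0}, {"dr": [0, 0, 0], "slide": [-10, 66, -100], "jaw": 0}, {"dr": [0, 0, 0], "slide": [-10, 66, -90], "jaw": 0}, {"dr": [0, 0, 0], "slide": [-10, 66, -70], "jaw": 0}, {"dr": [0, 0, 0], "slide": [-10, 66, -65], "jaw": 0}, {"dr": [0, 0, 0], "slide": [-10, 66, -65], "jaw": 0}])

```text
clock: 7.3
position: [495.7, -130.1, 107.9]
ee_rot: [-0.22, 0.976, -0.0, -0.001]
contact_force: [-0.7, 0.5, 0.8]
gripper_width: -0.1
grasp_force: 0.0
```

```bash
python3 - <<'E'
from h import *
s,im=grab('wrist','w3'); print(s['clock'],s['position'])
json.dump({k:np.array(v).tolist() for k,v in s.items()},open('s3.json','w'))
h=cv2.cvtColor(im,cv2.COLOR_BGR2HSV); m=((h[...,1]<110)&(h[...,2]<130)).astype('uint8'); m[:150]=0; m[228:]=0; m[:,:180]=0;m[:,320:]=0
n,l,st,c=cv2.connectedComponentsWithStats(m)
for i in range(1,n):
    if st[i,4]>100: print(st[i],c[i],at('wrist',c[i],39,s))
cv2.imwrite('pics/w3c.png',cv2.resize(im[110:270,150:350],None,fx=3,fy=3,interpolation=2))
E
```

```text
7.3 [ 495.72839491 -130.1494978   107.90172578]
[302 172  18  56 739] [310.83897158 199.57239513] [474.8 -89.2  39. ]
[ 225  174   56   46 1275] [253.40392157 199.78196078] [ 494.  -129.3   39. ]
```

View pics/w3c.png

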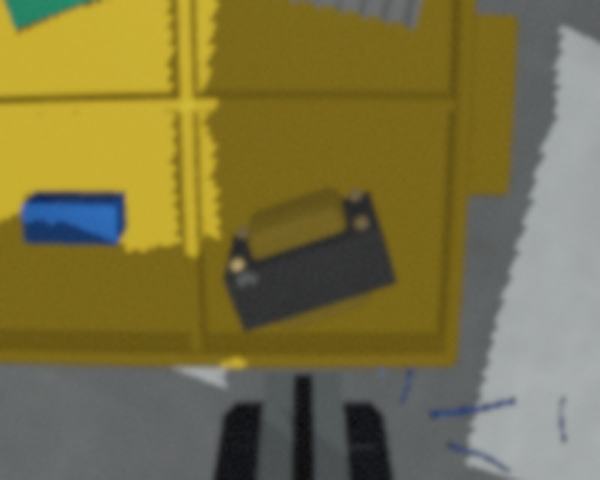

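The transformer's top face is centred at about (313,279) in this crop, in line with the fingertips. I descend and hold.

Call:
step_arm(motion=[{"dr": [0, 0, 0], "slide": [0, 0, 15], "jaw": 0}, {"dr": [0, 0, 0], "slide": [0, 0, 30], "jaw": 0}, {"dr": [0, 0, 0], "slide": [0, 0, 38], "jaw": 0}, {"dr": [0, 0, 0], "slide": [0, 0, 41], "jaw": 0}, {"dr": [0, 0, 0], "slide": [0, 0, 41], "jaw": 0}, {"dr": [0, 0, 0], "slide": [0, 0, 41], "jaw": 0}, {"dr": [0, 0, 0], "slide": [0, 0, 41], "jaw": 0}, {"dr": [0, 0, 0], "slide": [0, 0, 41], "jaw": 0}])

```text
clock: 8.35
position: [495.9, -129.7, 67.6]
ee_rot: [-0.22, 0.975, -0.0, 0.0]
contact_force: [-0.2, -0.3, -0.2]
gripper_width: 0.2
grasp_force: 0.0
```

Call:
step_arm(motion=[{"dr": [0, 0, 0], "slide": [0, 0, 0], "jaw": 0}, {"dr": [0, 0, 0], "slide": [0, 0, 0], "jaw": 0}, {"dr": [0, 0, 0], "slide": [0, 0, 0], "jaw": 0}, {"dr": [0, 0, 0], "slide": [0, 0, 0], "jaw": 0}, {"dr": [0, 0, 0], "slide": [0, 0, 0], "jaw": 0}, {"dr": [0, 0, 0], "slide": [0, 0, 0], "jaw": 0}, {"dr": [0, 0, 0], "slide": [0, 0, 0], "jaw": 0}, {"dr": [0, 0, 0], "slide": [0, 0, 0], "jaw": 0}])

```text
clock: 9.35
position: [495.7, -129.7, 67.3]
ee_rot: [-0.22, 0.975, 0.0, -0.0]
contact_force: [0.3, 0.1, -1.2]
gripper_width: -0.4
grasp_force: 0.0
```

Call:
step_arm(motion=[{"dr": [0, 0, 0], "slide": [0, 0, 0], "jaw": 0}, {"dr": [0, 0, 0], "slide": [0, 0, 0], "jaw": 0}, {"dr": [0, 0, 0], "slide": [0, 0, 0], "jaw": 0}, {"dr": [0, 0, 0], "slide": [0, 0, 0], "jaw": 0}, {"dr": [0, 0, 0], "slide": [0, 0, 0], "jaw": 0}, {"dr": [0, 0, 0], "slide": [0, 0, 0], "jaw": 0}, {"dr": [0, 0, 0], "slide": [0, 0, 0], "jaw": 0}, {"dr": [0, 0, 0], "slide": [0, 0, 0], "jaw": 0}])

```text
clock: 10.35
position: [495.7, -129.7, 67.3]
ee_rot: [-0.22, 0.975, -0.0, -0.0]
contact_force: [0.0, -0.7, -0.7]
gripper_width: -0.1
grasp_force: 0.0
```

Call:
step_arm(motion=[{"dr": [0, 0, 0], "slide": [0, 0, -60], "jaw": 0}, {"dr": [0, 0, 0], "slide": [0, 0, -110], "jaw": 0}, {"dr": [0, 0, 0], "slide": [-20, 48, -130], "jaw": 0}, {"dr": [0, 0, 0], "slide": [-42, 100, -130], "jaw": 0}, {"dr": [0, 0, 0], "slide": [-64, 152, -130], "jaw": 0}, {"dr": [0, 0, 0], "slide": [-86, 204, -130], "jaw": 0}, {"dr": [0, 0, 0], "slide": [-108, 256, -130], "jaw": 0}, {"dr": [0, 0, 0], "slide": [-130, 308, -130], "jaw": 0}])

```text
clock: 11.35
position: [480.5, 206.1, 197.5]
ee_rot: [-0.22, 0.975, 0.0, 0.0]
contact_force: [1.3, -0.3, 0.9]
gripper_width: 0.2
grasp_force: 0.0
```

Call:
step_arm(motion=[{"dr": [0, 0, 0], "slide": [-14, 32, 0], "jaw": 0}, {"dr": [0, 0, 0], "slide": [-28, 64, 0], "jaw": 0}, {"dr": [0, 0, 0], "slide": [-28, 64, 20], "jaw": 0}, {"dr": [0, 0, 0], "slide": [-28, 64, 40], "jaw": 0}, {"dr": [0, 0, 0], "slide": [-28, 64, 50], "jaw": 0}, {"dr": [0, 0, 0], "slide": [-28, 64, 50], "jaw": 0}, {"dr": [0, 0, 0], "slide": [-28, 64, 50], "jaw": 0}, {"dr": [0, 0, 0], "slide": [-28, 64, 50], "jaw": 0}])

```text
clock: 12.35
position: [479.1, 274.4, 148.2]
ee_rot: [-0.22, 0.975, 0.0, 0.001]
contact_force: [-0.2, -0.2, 0.5]
gripper_width: 0.2
grasp_force: 0.0
```

```bash
python3 - <<'E'
from h import *
s,im=grab('wrist','w4'); print(s['clock'],s['position'])
h=cv2.cvtColor(im,cv2.COLOR_BGR2HSV); m=((h[...,1]>150)&(h[...,2]>70)&((h[...,0]<8)|(h[...,0]>172))).astype('uint8')
n,l,st,c=cv2.connectedComponentsWithStats(m)
for i in range(1,n):
    if st[i,4]>60: print(st[i],c[i],at('wrist',c[i],60,s))
cv2.imwrite('pics/w4c.png',im)
E
```

```text
12.35 [479.13298732 274.35621002 148.18325752]
[ 250  185   41   40 1303] [269.97083653 204.63545664] [482.1 293.1  60. ]
```

View pics/w4c.png

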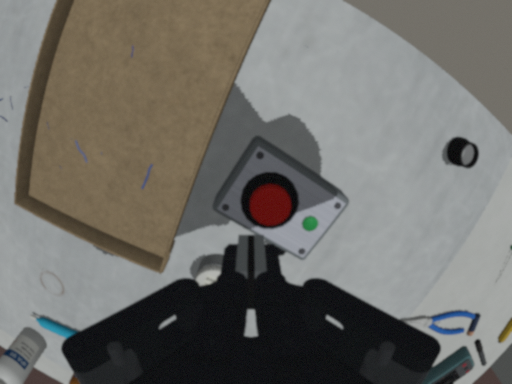

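The button top is at pixel (270,205), world about (482,293), which matches the side view. I move over it and descend to just above.

Call:
step_arm(motion=[{"dr": [0, 0, 0], "slide": [-10.5, 15.5, 0], "jaw": 0}, {"dr": [0, 0, 0], "slide": [-10.5, 15.5, 30], "jaw": 0}, {"dr": [0, 0, 0], "slide": [-10.5, 15.5, 60], "jaw": 0}, {"dr": [0, 0, 0], "slide": [-10.5, 15.5, 75], "jaw": 0}, {"dr": [0, 0, 0], "slide": [-10.5, 15.5, 80], "jaw": 0}, {"dr": [0, 0, 0], "slide": [-10.5, 15.5, 80], "jaw": 0}, {"dr": [0, 0, 0], "slide": [-10.5, 15.5, 80], "jaw": 0}, {"dr": [0, 0, 0], "slide": [-10.5, 15.5, 80], "jaw": 0}])

```text
clock: 13.4
position: [481.9, 293.0, 68.2]
ee_rot: [-0.22, 0.975, 0.0, 0.001]
contact_force: [0.1, -1.7, -0.4]
gripper_width: -0.0
grasp_force: 0.0
```

```bash
python3 - <<'E'
from h import *
s,im=grab('wrist','w5'); _,i2=grab('side','d5'); print(s['clock'],s['position'])
cv2.imwrite('pics/c5.png',np.hstack([cv2.resize(im[130:290,170:330],(400,400),interpolation=2),cv2.resize(i2[200:300,190:290],(400,400),interpolation=2)]))
E
```

```text
13.4 [481.93029767 292.95874284  68.22448647]
```

View pics/c5.png

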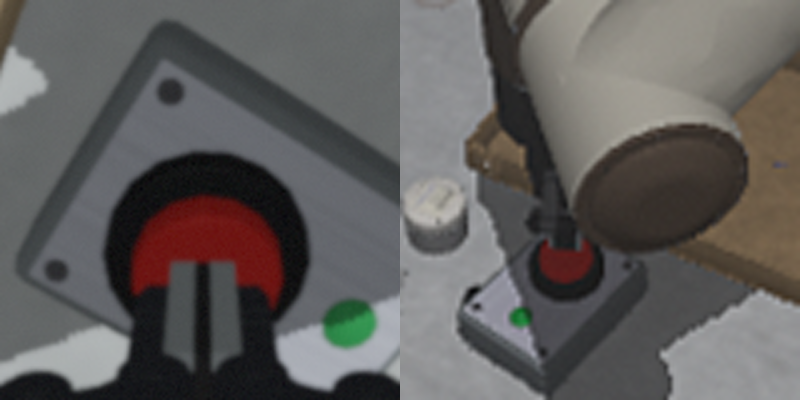

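The fingertips are over the middle of the button. I press gradually.

Call:
step_arm(motion=[{"dr": [0, 0, 0], "slide": [0, 0, 4], "jaw": 0}, {"dr": [0, 0, 0], "slide": [0, 0, 7], "jaw": 0}, {"dr": [0, 0, 0], "slide": [0, 0, 9], "jaw": 0}, {"dr": [0, 0, 0], "slide": [0, 0, 11], "jaw": 0}, {"dr": [0, 0, 0], "slide": [0, 0, 13], "jaw": 0}, {"dr": [0, 0, 0], "slide": [0, 0, 13], "jaw": 0}, {"dr": [0, 0, 0], "slide": [0, 0, 13], "jaw": 0}, {"dr": [0, 0, 0], "slide": [0, 0, 13], "jaw": 0}])

```text
clock: 14.5
position: [481.4, 292.5, 54.4]
ee_rot: [-0.22, 0.975, -0.0, -0.0]
contact_force: [-1.9, 0.4, 4.6]
gripper_width: 0.1
grasp_force: 2.2
```

The force of 4.6 N is close to the 5 N of full travel. I press a little more until it bottoms out.

Call:
step_arm(motion=[{"dr": [0, 0, 0], "slide": [0, 0, 1], "jaw": 0}, {"dr": [0, 0, 0], "slide": [0, 0, 1.5], "jaw": 0}, {"dr": [0, 0, 0], "slide": [0, 0, 2], "jaw": 0}, {"dr": [0, 0, 0], "slide": [0, 0, 2], "jaw": 0}, {"dr": [0, 0, 0], "slide": [0, 0, 2], "jaw": 0}, {"dr": [0, 0, 0], "slide": [0, 0, 2], "jaw": 0}, {"dr": [0, 0, 0], "slide": [0, 0, 2], "jaw": 0}, {"dr": [0, 0, 0], "slide": [0, 0, 2], "jaw": 0}])

```text
clock: 15.5
position: [481.5, 292.5, 53.5]
ee_rot: [-0.22, 0.975, -0.0, 0.0]
contact_force: [-4.7, -2.7, 12.2]
gripper_width: 0.1
grasp_force: 5.7
```

The force rose to 12 N with almost no further travel, so the button is fully down. Now I lift clear.

Call:
step_arm(motion=[{"dr": [0, 0, 0], "slide": [0, 0, -5], "jaw": 0}, {"dr": [0, 0, 0], "slide": [0, 0, -15], "jaw": 0}, {"dr": [0, 0, 0], "slide": [0, 0, -45], "jaw": 0}, {"dr": [0, 0, 0], "slide": [0, 0, -80], "jaw": 0}, {"dr": [0, 0, 0], "slide": [0, 0, -100], "jaw": 0}, {"dr": [0, 0, 0], "slide": [0, 0, -100], "jaw": 0}, {"dr": [0, 0, 0], "slide": [0, 0, -100], "jaw": 0}, {"dr": [0, 0, 0], "slide": [0, 0, -100], "jaw": 0}])

```text
clock: 16.5
position: [481.0, 292.2, 150.9]
ee_rot: [-0.22, 0.975, -0.001, -0.001]
contact_force: [0.6, 0.6, 0.6]
gripper_width: -0.0
grasp_force: 0.0
```

```bash
python3 - <<'E'
from h import *
s,im=grab('wrist','w6'); print(s['clock'],s['position'],s['contact_force'])
h=cv2.cvtColor(im,cv2.COLOR_BGR2HSV); m=((h[...,1]>150)&(h[...,2]>70)&((h[...,0]<8)|(h[...,0]>172))).astype('uint8')
n,l,st,c=cv2.connectedComponentsWithStats(m)
for i in range(1,n):
    if st[i,4]>60: print(st[i],at('wrist',c[i],60,s))
print(arm.job_done())
E
```

```text
16.5 [481.01922763 292.17956611 150.90042172] [0.5836401  0.57606854 0.55394988]
[ 232  174   41   41 1319] [482.4 293.5  60. ]
the job is handed in; nothing more can be done
None
```

I hovered over the relay and then the transformer for over two seconds each, pressed the red button fully down and let it back up, then handed the job in at 16.5 s; no verdict was returned, and no contact with the tray, parts or jar showed up in the force readings.

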